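# Press a plate case shut on the lever press

## Robot

A 6-joint arm with a two-finger parallel gripper is mounted at the origin on the work surface. World frame = base frame: x ahead of the robot, y to its left, z up, the work surface at z = 0. Lengths are in m, angles in rad, forces in N, time in s.
With the tool pointing down it reaches from about 0.425 to 0.95 m from the base axis. Payload 3.5 kg.
Tool frame: the origin (TCP) lies midway between the tips of the shut fingers; the grasp point (between the pads) lies 19 mm behind it; z points along the fingers, y is the line along which they close (so a half turn about z gives the same grasp; the last joint's range is limited). The gripper opens to 85 mm and grips with 20 to 120 N. Pads are 22 mm wide; open, the fingers measure 114 mm over their backs; the gripper's body (76 mm by 85 mm) begins 54 mm behind the grasp point. The pads swing forward as they close: fully open they stand 13 mm farther back than shut.
Start: joints at [-1.306, 0.286, 1.577, -0, 1.279, -0.15], TCP at [0.272, -0.618, 0.231] pointing down, gripper open.
Joint ranges: [-2.77, 2.77], [-0.9, 2.22], [0.21, 2.48], [-1.53, 4.67], [0.24, 2.81], [-2.84, 2.84]. Speed limits (rad/s): [2.79, 2.79, 3.14, 3.14, 3.14, 3.14].

## Interface

Orientations are given as a unit quaternion [x, y, z, w].
In Python, from cell import observe, snapshot, camera_params, hand_in, find_in, regions_of gives the robot as it stands. The module is installed in compiled form; this text tells all that it offers.
- The arm moves only by the tool arm_command, never from a script. Its argument "deltas" is one flat list of numbers, 7 for each row, row after row: the shift along the tool's x, y, z in mm, then the turn, a rotation vector about the tool's x, y, z in rad, then the opening, from 0 (shut) to 1 (fully open). In form: [dx, dy, dz, wx, wy, wz, fingers, dx, dy, dz, wx, wy, wz, fingers, ...]. A call has 1 to 12 rows; each row is the pose to reach, as a shift and turn from the pose commanded when the call began, along the tool's axes at that moment; what a row does not reach only later rows make up. A row lasts 1/10 s, in which the tool goes at most 50 mm and 8.59 degrees, less where a joint would pass 70% of its speed; a pose out of reach is approached as far as the arm can. A call with a gripper value outside its range is refused whole. The fingers move at their own pace and stop on an object; "squeeze" is the grip in N (left out, the last holds). Time passes only in rows, so rows that repeat a pose let the fingers close. It gives the time, the measured TCP pose, the force, the opening and the grip force at its end, in the units of the state.
- observe(): the state, without advancing time (a new reading comes with each control period).
- snapshot(name): name is "side" or "top"; returns the picture (480x640x3 uint8, red, green, blue); there is no depth.
- camera_params(name): a dict with "fx", "fy", "cx", "cy" (pixels), "camera_from_world" (4x4, takes a point from world to camera coordinates). Camera axes: x right, y down, z forward; pixel columns grow to the right and rows downward; lengths in m; the calibration is good to about 2 mm. A picture is of the moment at which its call begins. camera_params takes no time and is no camera call.
- hand_in(): hands the job in; it is judged then, once.
Trained networks look in the newest picture that a camera, given by its name, has taken for a name from the list of things; names that differ only in an ending like _2 or _b are one class to them, and where a whole thing is asked for, a point or a joint stands for the part that bears it (a point fixed in the world has none). Each returns a list of dicts, best first, with "conf" (0 to 1); they miss things now and then, are a little off and sometimes report something else, mostly with a low value. They report only what shows in the picture. A call takes as long as a camera call. They do not tell look-alikes from the thing itself.
- find_in(target, camera): "bbox" ([left, top, right, bottom] in pixels, round what is visible of it).
- regions_of(target, camera): "mask" (480x640 bool, what is visible of it) and "bbox" ([left, top, right, bottom] in pixels, round what is visible of it).
The state is a dict: "time": time; "joints": joint angles; "joint_velocities": joint speeds; "effort": joint torques, N m; "position": TCP position; "eef_rot": TCP orientation; "ft_force": force on the tool from outside, world axes, zero at the start; "torque": the same for the moment, N m; "width": finger opening in m; "grasp_force": force on a finger pad.
Only numpy, scipy, OpenCV 4.12 (cv2) and the standard library are available. Lean on these libraries where they do the work, as an engineer would, in place of code of your own. Each camera call takes 0.05 s, during which the arm holds its last target. There are 200 camera calls.

## Task

Take the tall plate case out of the rack and stand it upright on the open bench, let go, then tip it over so that it lies on one of its broad sides. Pick it up again and lay it on the press bed, lengthwise and centred, let go, then pull the sprung lever all the way down to its stop so that the foot presses on the case, hold it there for about a second, and ease it slowly back up to its rest, never letting it fly back. Leave the case lying in the press and do not knock over or shift the other things.

Things in the scene. Friction and masses are not known exactly. Their poses are not given: they have to be found in the camera images.
- case_center (a point): Centre of the tall plate case: closed black plastic box 38 mm thick (its x axis), 56 mm wide (y), 160 mm tall (z), 0.25 to 0.5 kg, edges rounded by 3 mm. Its broad sides are the 56 x 160 mm faces; either may end on top. It starts upright in one of the rack's two bays, thickness along the rack's x axis; it is the taller of the two boxes there.
- squat_box: Bystander: squat black plastic box 42 x 58 x 90 mm, standing in the other bay of the rack. Origin at the centre of its underside.
- rack: Fixed low aluminium rack, 66 mm (x) by 200 mm (y), 45 mm high, with two bays side by side along its y axis at y = -56 and +56 mm, each 52 mm (x) by 74 mm (y) inside, floor 5 mm thick. Origin at the centre of its underside.
- press_bed (a point): Centre of the press bed's top, 20 mm above the bench: steel plate 170 (x) x 72 mm (y) on a grey base 120 mm wide, 12 mm high, from x = -125 to +195 mm of it. Its x axis points along the press towards the hinge. The case is to lie with its length along x, its centre above this point. While the lever is up, all above the half with x below -5 mm is open.
- press_hinge (a point): Hinge line of the lever: horizontal, along the press's y axis; it lies 130 mm beyond press_bed along the press's x axis and 80 mm above the bed. Two posts of the press stand on either side of it.
- lever_grip (a point): Middle of the handle: level round steel bar, 22 mm diameter, along the press's y axis, 90 mm free between two straps (a D-shaped end, opening 50 mm deep). Arc of 235 mm radius about press_hinge: at rest 63 mm from it in press -x and 226 mm above it; fully down 235 mm in press -x, level with it. Pinch it from above across the bar, which turns in the fingers.
- lever (a joint): Lever angle, rad: 0 at rest (raised 1.3 above level), 1.3 at its lower stop (level). A spring returns it: about 2 N at the bar at first, 6 N low down, 14 N at the stop on the case; let go low down it flies back. A sprung rubber foot under it, 130 mm from the hinge, meets a case on the bed in the last 0.1 rad, gives 10 mm and presses with some 12 N at the stop.
- bottle: Bystander: brown glass bottle, 68 mm in diameter, 170 mm tall. Origin at the centre of its underside.
- beaker: Bystander: clear plastic measuring beaker, 84 mm in diameter at the rim, 110 mm tall. Origin at the centre of its underside.
- tray: Fixed black developing tray, 150 mm (x) by 210 mm (y), 55 mm high, at the far side of the bench. Origin at the centre of its underside.
Things that resemble listed ones, but are neither listed nor needed, are in the scene too. Leave any blue look-alike of the part that bears case_center alone.

How it is judged:
On the way, in this order (a step that is already met when the one before it is completed fails the run):
1. the case stands upright on the open bench, clear of the rack, let go (angle between case_center's own z axis and vertical below 0.1 rad and height (world z) of case_center between 0.075 and 0.084 m and horizontal distance between case_center and rack above 0.13 m and contact force between the fingers and case below 0.1 N and linear speed of case below 0.03 m/s and angular speed of case below 0.3 rad/s), for 0.1 s.
2. the case lies on a broad side on the bench, let go and at rest ((angle between case_center's own x axis and vertical below 0.12 rad or angle between case_center's own x axis and vertical above 3.02 rad) and height (world z) of case_center below 0.024 m and contact force between the fingers and case below 0.1 N and linear speed of case below 0.03 m/s and angular speed of case below 0.3 rad/s), for 0.1 s.
3. the case lies flat, lengthwise and centred on the press bed, let go, the lever still up ((angle between case_center's own x axis and vertical below 0.12 rad or angle between case_center's own x axis and vertical above 3.02 rad) and z of case_center in the frame of press_bed between 0.014 and 0.025 m and x of case_center in the frame of press_bed between -0.025 and 0.025 m and y of case_center in the frame of press_bed between -0.02 and 0.02 m and angle between the z axis of case_center and the x axis of press_bed, either way round below 0.2 rad and contact force between the fingers and case below 0.1 N and linear speed of case below 0.03 m/s and angular speed of case below 0.3 rad/s and value of joint lever below 0.2 rad), for 0.1 s.
4. the lever is held fully down with the foot pressing on the case (value of joint lever above 1.22 rad and contact force between lever and case above 5 N and (angle between case_center's own x axis and vertical below 0.12 rad or angle between case_center's own x axis and vertical above 3.02 rad) and z of case_center in the frame of press_bed between 0.014 and 0.025 m and x of case_center in the frame of press_bed between -0.025 and 0.025 m and y of case_center in the frame of press_bed between -0.02 and 0.02 m and angle between the z axis of case_center and the x axis of press_bed, either way round below 0.2 rad), for 0.5 s.
At the end, for the whole second after the job is handed in: The lever is back at its rest (within 0.06 rad); the case lies at rest on a broad side on the press bed, its length within 0.2 rad of the bed's, its centre within 25 mm lengthwise and 20 mm sideways of the bed's centre; the squat box, bottle and beaker are within 30 mm of where they were (value of joint lever below 0.06 rad and (angle between case_center's own x axis and vertical below 0.12 rad or angle between case_center's own x axis and vertical above 3.02 rad) and z of case_center in the frame of press_bed between 0.014 and 0.025 m and x of case_center in the frame of press_bed between -0.025 and 0.025 m and y of case_center in the frame of press_bed between -0.02 and 0.02 m and angle between the z axis of case_center and the x axis of press_bed, either way round below 0.2 rad and linear speed of case below 0.03 m/s and angular speed of case below 0.3 rad/s and distance of each of squat_box, bottle, beaker from where it was at the start of the episode below 0.03 m); the robot touches nothing.
It fails at once if the lever flies back (faster than 1.5 rad/s upward) (velocity of joint lever below -1.5 rad/s).
It fails at once if a bystander is knocked over (angle between any of squat_box, bottle, beaker's own z axis and vertical above 0.6 rad).
It fails at once if a bystander is shifted by more than 50 mm (distance of any of squat_box, bottle, beaker from where it was at the start of the episode above 0.05 m).
It also fails if it takes over 72 s, if anything falls off the work surface, if the arm or the gripper's body presses on something with over 40 N, if the wrist force passes 120 N, or if a joint passes its speed limit or range.

## Working session

There is one attempt and no reset: what is moved stays moved. The work goes in short steps, Python scripts to look and compute and a tool call to move; the robot and the scene stay as the last step left them, time stands still between calls to the robot, and variables do not carry over. Pictures are saved under pics/ and viewed, at most 10 in all, crops included, and the job is handed in when it is done.

Besides the shell and the picture viewer there is one more tool, called after "Emit:" in YAML: its name, and indented under it one key for each argument. arm_command: Moves the arm, as the interface text tells. Its arguments: {"type":"object","properties":{"deltas":{"type":"array","items":{"type":"number"}},"squeeze":{"type":"number"}},"required":["deltas"]}

```bash
mkdir -p pics
cat > h.py <<'E'
import numpy as np, cv2
from cell import *
def pix(cam,P):
    c=camera_params(cam);T=np.array(c["camera_from_world"]);p=T[:3,:3]@np.array(P,float)+T[:3,3]
    return np.array([c["fx"]*p[0]/p[2]+c["cx"],c["fy"]*p[1]/p[2]+c["cy"]])
def ray(cam,u,v,z):
    c=camera_params(cam);T=np.array(c["camera_from_world"]);R=T[:3,:3];o=-R.T@T[:3,3]
    d=R.T@np.array([(u-c["cx"])/c["fx"],(v-c["cy"])/c["fy"],1]);return o+d*(z-o[2])/d[2]
def save(cam,n,crop=None,k=1):
    im=snapshot(cam)
    if crop: a,b,c,d=crop; im=im[b:d,a:c]
    im=cv2.resize(im,None,fx=k,fy=k,interpolation=cv2.INTER_CUBIC)
    cv2.imwrite(f"pics/{n}.png",im[:,:,::-1])
E
python3 - <<'E'
from h import *
for c in("top","side"):
    save(c,c+"0",k=1.25)
    p=camera_params(c);T=np.array(p["camera_from_world"]);print(c,p["fx"],p["cx"],p["cy"],"cam at",-T[:3,:3].T@T[:3,3],T[2,:3])
    for n in("case_center","squat_box","rack","lever","bottle","beaker","tray"):
        print(n,[(np.round(d["bbox"]).tolist(),round(d["conf"],2)) for d in find_in(n,c)][:4])
s=observe();print(s["position"],s["eef_rot"],s["time"])
E
```

```text
top 595.4095594216556 319.35647963986537 233.9312707992917 cam at [ 0.37366867 -0.01369281  1.70659981] [ 0.14022097  0.0144965  -0.99001411]
case_center [([437.0, 253.0, 471.0, 276.0], 0.85), ([469.0, 292.0, 501.0, 314.0], 0.57)]
squat_box [([394.0, 255.0, 419.0, 275.0], 0.65)]
rack [([388.0, 253.0, 462.0, 283.0], 0.88)]
lever [([231.0, 186.0, 280.0, 216.0], 0.81), ([390.0, 251.0, 461.0, 282.0], 0.58)]
bottle [([158.0, 237.0, 188.0, 268.0], 0.93)]
beaker [([413.0, 175.0, 446.0, 209.0], 0.94), ([230.0, 176.0, 293.0, 292.0], 0.4)]
tray [([302.0, 138.0, 381.0, 200.0], 0.71)]
side 438.74390527191997 323.20915851674675 238.4075311242734 cam at [0.04989246 0.54593124 0.97591491] [ 0.499637   -0.47622682 -0.72358198]
case_center [([420.0, 190.0, 450.0, 233.0], 0.72)]
squat_box [([395.0, 224.0, 415.0, 254.0], 0.88)]
rack [([387.0, 219.0, 449.0, 268.0], 0.96)]
lever [([239.0, 198.0, 283.0, 273.0], 0.71), ([265.0, 193.0, 343.0, 268.0], 0.5)]
bottle [([190.0, 348.0, 228.0, 401.0], 0.78)]
beaker [([358.0, 180.0, 384.0, 217.0], 0.76)]
tray [([265.0, 195.0, 342.0, 264.0], 0.79), ([237.0, 200.0, 283.0, 271.0], 0.55)]
[ 0.27204006 -0.61772675  0.23132615] [ 9.78574309e-01  2.05893959e-01  5.53449239e-06 -1.41006533e-05] 0.8
```

View pics/top0.png

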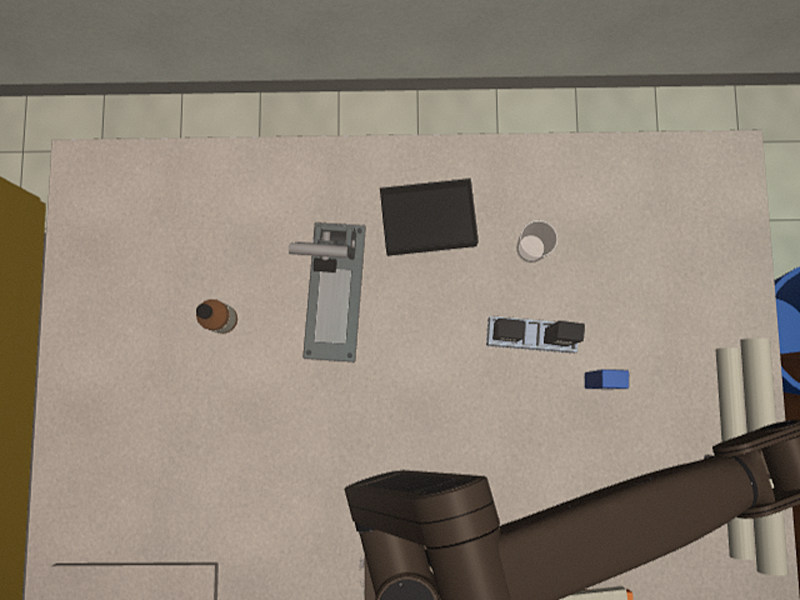

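View pics/side0.png

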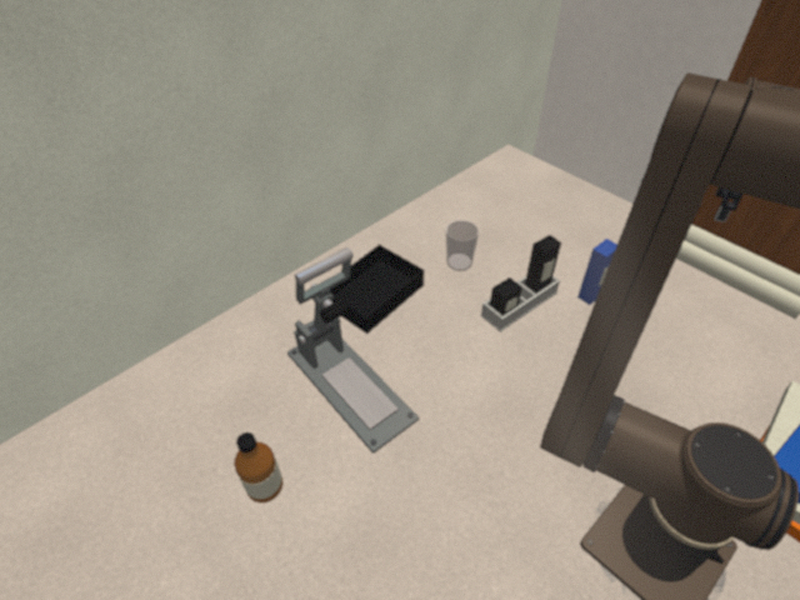

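```bash
cat >> h.py <<'E'
from scipy.optimize import minimize
def box(p,size,z0):
    x,y,a=p;c,s=np.cos(a),np.sin(a);L,W,H=size
    return [[x+c*i*L/2-s*j*W/2,y+s*i*L/2+c*j*W/2,z0+k*H] for i in(-1,1) for j in(-1,1) for k in(0,1)]
def boxfit(masks,size,z0,p0,sc=4):
    """masks: {cam:bool}; fits the box's silhouette (IoU) to them"""
    def draw(cam,p):
        h=cv2.convexHull(np.float32([pix(cam,q) for q in box(p,size,z0)])).reshape(-1,2)
        m=np.zeros((480*sc,640*sc),np.uint8);cv2.fillConvexPoly(m,np.int32(np.round((h+.5)*sc*16-8)),1,shift=4);return m>0
    M={c:cv2.resize(m.astype(np.uint8),None,fx=sc,fy=sc,interpolation=cv2.INTER_NEAREST)>0 for c,m in masks.items()}
    def f(q):
        p=np.array(q)*[.01,.01,.1];return sum(1-(draw(c,p)&m).sum()/(draw(c,p)|m).sum() for c,m in M.items())
    q0=np.array(p0)/[.01,.01,.1]
    r=minimize(f,q0,method="Nelder-Mead",options=dict(initial_simplex=np.vstack([q0,q0+np.eye(3)*1.5]),maxiter=80,xatol=.02,fatol=1e-4))
    return r.x*[.01,.01,.1],r.fun
E
cat > m.py <<'E'
from h import *
M={}
for c in("top","side"):
    snapshot(c)
    for n in("case_center","squat_box","rack"):
        r=[d for d in regions_of(n,c)]
        M[c,n]=r[0]["mask"] if r else np.zeros((480,640),bool); print(c,n,[(d["bbox"],round(d["conf"],2),int(d["mask"].sum())) for d in r][:3])
np.save("M.npy",M,allow_pickle=True)
rk={"top":M["top","rack"]}
g=ray("top",425,268,.045);print("rack guess",g)
c0=ray("top",454,264,.165);print("case guess",c0)
print("case(xthick,ywide)",boxfit({c:M[c,"case_center"] for c in("top",)},(.038,.056,.16),.005,[c0[0]-.01,c0[1],0]))
for c in("top","side"):
    im=snapshot(c)
    x0,y0,w,h=(230,165,80,130) if c=="top" else (215,180,140,190)
    k=4 if c=="top" else 3
    cv2.imwrite(f"pics/press_{c}.png",cv2.resize(im[y0:y0+h,x0:x0+w],None,fx=k,fy=k,interpolation=cv2.INTER_CUBIC)[:,:,::-1])
a=snapshot("top")[245:295,380:480];a=cv2.resize(a,None,fx=4,fy=4,interpolation=cv2.INTER_CUBIC)
b=cv2.imread("pics/press_top.png")[:,:,::-1];d=cv2.imread("pics/press_side.png")[:,:,::-1]
o=np.zeros((600,800,3),np.uint8);o[:520,:320]=b;o[:200,340:740]=a
o2=cv2.resize(snapshot("side")[180:280,350:460],None,fx=3.5,fy=3.5,interpolation=cv2.INTER_CUBIC);o[210:210+o2.shape[0],340:340+o2.shape[1]]=o2
cv2.imwrite("pics/mosaic.png",o[:,:,::-1])
E
python3 m.py
```

```text
top case_center [([464.2, 294.5, 499.9, 311.0], 0.58, 531), ([434.7, 253.2, 471.3, 278.0], 0.56, 596)]
top squat_box [([393.4, 253.4, 418.1, 271.3], 0.98, 419)]
top rack [([389.4, 249.8, 461.7, 280.3], 0.97, 875)]
side case_center [([463.0, 194.2, 493.4, 242.7], 0.86, 756), ([419.1, 187.5, 445.3, 234.4], 0.74, 875), ([230.3, 198.7, 337.4, 362.2], 0.68, 6737)]
side squat_box [([395.1, 223.1, 413.9, 256.1], 0.7, 559)]
side rack [([384.2, 219.1, 447.7, 265.0], 0.79, 889)]
rack guess [ 0.51002341 -0.28317903  0.045     ]
case guess [ 0.50983641 -0.33888971  0.165     ]
case(xthick,ywide) (array([ 0.49983641, -0.33888971,  0.        ]), np.float64(1.0))
```

View pics/mosaic.png

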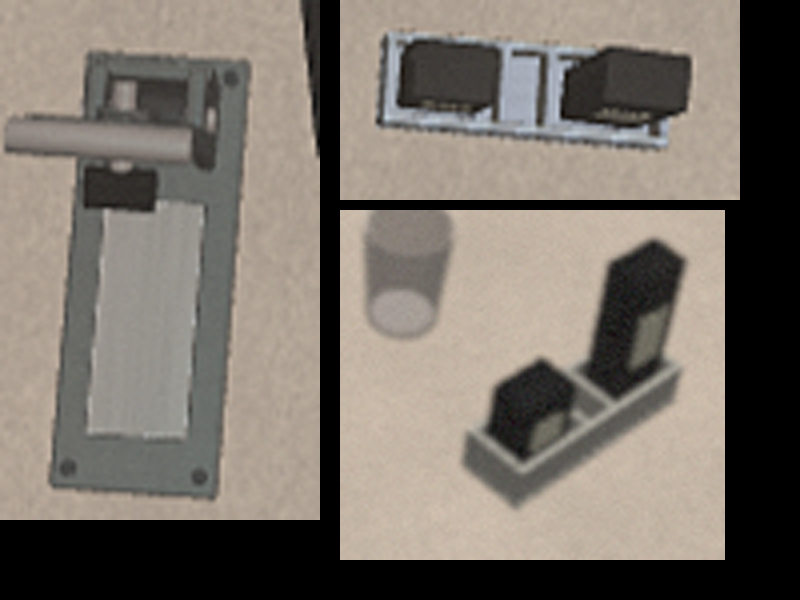

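```bash
cat > m2.py <<'E'
from h import *
C={};R={}
for c,b in(("top",(437,253,471,276)),("side",(420,190,450,233))):
    snapshot(c); rs=regions_of("case_center",c)
    C[c]=min(rs,key=lambda d:np.abs(np.array(d["bbox"])-b).sum())["mask"]
    u=C[c].copy()
    for n in("rack","squat_box"):
        r=regions_of(n,c)
        if r:u|=r[0]["mask"]
print("case both",boxfit(C,(.038,.056,.16),.005,[.495,-.335,-.05]),"\n top",boxfit({"top":C["top"]},(.038,.056,.16),.005,[.495,-.335,-.05]))
# rack from near/far top rim corners read from the mosaic
cr=lambda u,v,z:ray("top",380+(u-340+.5)/4-.5,245+(v+.5)/4-.5,z)[:2]
for n,q in(("farL",(386,32)),("nearL",(382,122)),("nearR",(667,141))):print(n,cr(*q,.045))
pc=lambda u,v,z:ray("top",230+(u+.5)/4-.5,165+(v+.5)/4-.5,z)[:2]
P=np.array([pc(88,52,.012),pc(249,60,.012),pc(216,495,.012),pc(51,487,.012)]);print(P)
fl,fr,nr,nl=P
print("sizes",np.linalg.norm(fl-fr),np.linalg.norm(nr-nl),np.linalg.norm(fl-nl),np.linalg.norm(fr-nr))
d=(fl+fr-nl-nr);d/=np.linalg.norm(d);n0=(nl+nr)/2;f0=(fl+fr)/2
bc=(n0+f0)/2-.035*d;print("bed",bc,"yaw",np.arctan2(d[1],d[0]))
print("bed near corners",pc(88,436,.02),pc(188,438,.02),"mid + 85mm",(pc(88,436,.02)+pc(188,438,.02))/2+.085*d)
h=bc+.13*d;g=h-.063*d;print("hinge",h,"grip",g,.1+.226)
e=np.array([-d[1],d[0]])
for c in("top","side"):
    print(c,[np.round(pix(c,[*(g+s*e),.326])) .tolist() for s in(-.045,.045)])
    print("case box bed",[np.round(pix(c,[*(bc+s*d*.085+t*e*.036),.02])).tolist() for s in(-1,1) for t in(-1,1)])
E
python3 m2.py
```

```text
Traceback (most recent call last):
  File "m2.py", line 10, in <module>
    print("case both",boxfit(C,(.038,.056,.16),.005,[.495,-.335,-.05]),"\n top",boxfit({"top":C["top"]},(.038,.056,.16),.005,[.495,-.335,-.05]))
                      ~~~~~~^^^^^^^^^^^^^^^^^^^^^^^^^^^^^^^^^^^^^^^^^^
  File "h.py", line 27, in boxfit
    r=minimize(f,q0,method="Nelder-Mead",options=dict(initial_simplex=np.vstack([q0,q0+np.eye(3)*1.5]),maxiter=80,xatol=.02,fatol=1e-4))
  File "h.py", line 25, in f
    p=np.array(q)*[.01,.01,.1];return sum(1-(draw(c,p)&m).sum()/(draw(c,p)|m).sum() for c,m in M.items())
                                      ~~~^^^^^^^^^^^^^^^^^^^^^^^^^^^^^^^^^^^^^^^^^^^^^^^^^^^^^^^^^^^^^^^^
  File "h.py", line 25, in <genexpr>
    p=np.array(q)*[.01,.01,.1];return sum(1-(draw(c,p)&m).sum()/(draw(c,p)|m).sum() for c,m in M.items())
                                                                 ~~~~^^^^^
  File "h.py", line 21, in draw
    h=cv2.convexHull(np.float32([pix(cam,q) for q in box(p,size,z0)])).reshape(-1,2)
                                 ~~~^^^^^^^
  File "h.py", line 4, in pix
    c=camera_params(cam);T=np.array(c["camera_from_world"]);p=T[:3,:3]@np.array(P,float)+T[:3,3]
ValueError: time passes only in moves, steps and waits
```

View pics/press_side.png

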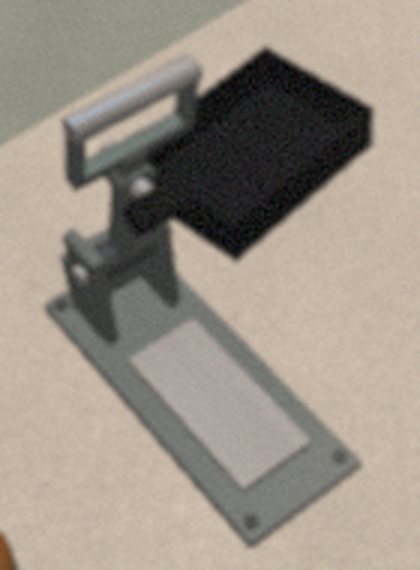

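```bash
python3 - <<'E'
s=open("h.py").read()
s=s.replace("def pix(","import functools\n_cp=functools.lru_cache(camera_params)\ndef pix(").replace("c=camera_params(cam)","c=_cp(cam)")
open("h.py","w").write(s)
E
python3 m2.py
```

```text
case both (array([ 0.50962042, -0.34443455, -0.0540937 ]), np.float64(0.27474253149007954)) 
 top (array([ 0.50932288, -0.34466736, -0.0887783 ]), np.float64(0.06019681742043548))
farL [ 0.55404931 -0.18997238]
nearL [ 0.4910536  -0.18561749]
nearR [ 0.47603297 -0.38286445]
[[0.78172867 0.20750894]
 [0.77436345 0.08992712]
 [0.45853584 0.11390023]
 [0.46525426 0.23138844]]
sizes 0.11781226702033838 0.11768014519941322 0.3173740479617891 0.31673614652184945
bed [0.58507036 0.16332243] yaw -0.07553598735051902
bed near corners [0.50070672 0.2042719 ] [0.49862759 0.13319245] mid + 85mm [0.58442478 0.16231772]
hinge [0.71469966 0.15351208] grip [0.65187931 0.15826633] 0.326
top [[274.0, 201.0], [236.0, 199.0]]
case box bed [[276.0, 274.0], [251.0, 273.0], [281.0, 216.0], [256.0, 214.0]]
side [[278.0, 202.0], [244.0, 221.0]]
case box bed [[320.0, 325.0], [297.0, 341.0], [280.0, 284.0], [259.0, 298.0]]
```

```bash
cat >> h.py <<'E'
from scipy.spatial.transform import Rotation as Rot
def rows(pts,yaw):
    """tool-frame deltas (mm, rad) from the present pose to tool-down poses"""
    s=observe();R=Rot.from_quat(s["eef_rot"]);p0=np.array(s["position"])
    Rt=Rot.from_euler("z",yaw)*Rot.from_quat([1,0,0,0])
    w=(R.inv()*Rt).as_rotvec()
    for p in pts: print(np.round(R.inv().apply(np.array(p)-p0)*1000,1).tolist(),np.round(w,3).tolist())
    print("t",s["time"],"pos",np.round(p0,4),"yaw",round(np.arctan2(R.as_matrix()[1,0],R.as_matrix()[0,0]),4),"F",np.round(s["ft_force"],1),"w",round(s["width"],4),"g",s["grasp_force"])
E
python3 -c "
from h import *
rows([[.509,-.3446,.28],[.509,-.3446,.116]],-.076)"
```

```text
[326.9, -154.5, -48.7] [0.0, 0.0, 0.491]
[326.9, -154.5, 115.3] [0.0, 0.0, 0.491]
t 2.2 pos [ 0.2721 -0.6177  0.2313] yaw 0.4148 F [-0.8 -0.2 -0.1] w 0.0853 g 0.0
```

Emit:
arm_command:
  deltas: [327,-154.5,-49,0,0,0.491,1,327,-154.5,-49,0,0,0.491,1,327,-154.5,-49,0,0,0.491,1,327,-154.5,-49,0,0,0.491,1,327,-154.5,-49,0,0,0.491,1,327,-154.5,-49,0,0,0.491,1,327,-154.5,-49,0,0,0.491,1,327,-154.5,-49,0,0,0.491,1,327,-154.5,-49,0,0,0.491,1,327,-154.5,-49,0,0,0.491,1,327,-154.5,-49,0,0,0.491,1]

```text
time: 3.3
position: [0.5079, -0.3459, 0.2797]
eef_rot: [0.999, -0.039, -0.001, -0.0]
ft_force: [0.1, -0.3, -0.2]
width: 0.0854
grasp_force: 0.0
```

```bash
python3 -c "
from h import *
rows([[.509,-.3446,.19],[.509,-.3446,.116]],-.076)
save('side','s1',(330,100,500,290),3)"
```

```text
[1.1, -1.4, 89.7] [-0.0, 0.001, -0.002]
[1.2, -1.4, 163.7] [-0.0, 0.001, -0.002]
t 3.3 pos [ 0.5079 -0.3459  0.2797] yaw -0.0782 F [ 0.1 -0.3 -0.2] w 0.0854 g 0.0
```

View pics/s1.png

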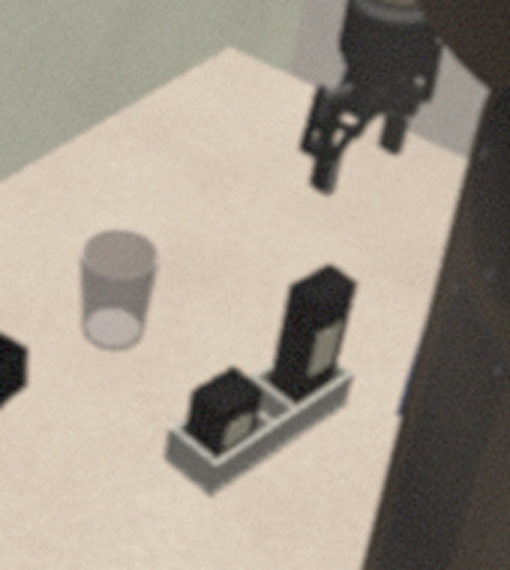

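The picture shows the open gripper (fingers at crop 325,180 and 393,140) above the tall case, whose top is at 322,285, closing along the rack's long axis as intended.

Emit:
arm_command:
  deltas: [1,-1,40,0,0,0,1,1,-1,75,0,0,0,1,1,-1,100,0,0,0,1,1,-1,125,0,0,0,1,1,-1,145,0,0,0,1,1,-1,163,0,0,0,1,1,-1,163,0,0,0,1,1,-1,163,0,0,0,0,1,-1,163,0,0,0,0,1,-1,163,0,0,0,0,1,-1,163,0,0,0,0,1,-1,163,0,0,0,0]
  squeeze: 50

```text
time: 4.55
position: [0.5109, -0.3443, 0.1192]
eef_rot: [0.999, -0.038, 0.001, 0.001]
ft_force: [-0.9, 0.7, 5.6]
width: 0.0559
grasp_force: 53.3
```

Emit:
arm_command:
  deltas: [0,0,0,0,0,0,0,0,0,0,0,0,0,0,0,0,-15,0,0,0,0,0,0,-30,0,0,0,0,0,0,-55,0,0,0,0,0,0,-80,0,0,0,0,0,0,-110,0,0,0,0,0,0,-110,0,0,0,0]

```text
time: 5.35
position: [0.5122, -0.3455, 0.2335]
eef_rot: [0.999, -0.038, 0.004, 0.004]
ft_force: [0.1, -0.2, -2.2]
width: 0.056
grasp_force: 53.5
```

```bash
python3 -c "
from h import *
rows([[.465,-.03,.16],[.465,-.03,.112]],-.076)"
```

```text
[-71.6, -311.5, 70.7] [0.007, -0.008, -0.0]
[-72.0, -311.8, 118.7] [0.007, -0.008, -0.0]
t 5.35 pos [ 0.5122 -0.3455  0.2335] yaw -0.076 F [ 0.1 -0.2 -2.2] w 0.056 g 53.53092995937914
```

Emit:
arm_command:
  deltas: [0,0,-15,0,0,0,0,-8,-35,-15,0,0,0,0,-18,-75,-15,0,0,0,0,-27,-115,-15,0,0,0,0,-36,-155,-15,0,0,0,0,-45,-195,-15,0,0,0,0,-54,-235,-15,0,0,0,0,-63,-275,0,0,0,0,0,-72,-311,30,0,0,0,0,-72,-311,70,0.007,-0.008,0,0,-72,-311,95,0.007,-0.008,0,0,-72,-311,105,0.007,-0.008,0,0]

```text
time: 6.55
position: [0.4586, -0.0267, 0.118]
eef_rot: [0.999, -0.038, -0.008, -0.005]
ft_force: [-0.5, -0.1, -4.6]
width: 0.056
grasp_force: 54.5
```

Emit:
arm_command:
  deltas: [0,0,0,0,0,0,0,0,0,0,0,0,0,0]

```text
time: 6.75
position: [0.4627, -0.0285, 0.1233]
eef_rot: [0.999, -0.038, -0.003, -0.003]
ft_force: [0.6, 0.4, -3.8]
width: 0.0563
grasp_force: 54.5
```

```bash
python3 -c "
from h import *
rows([[.465,-.03,.114]],-.076)"
```

```text
[2.4, 1.4, 9.2] [-0.007, 0.007, -0.001]
t 6.75 pos [ 0.4627 -0.0285  0.1233] yaw -0.0767 F [ 0.6  0.4 -3.8] w 0.0563 g 54.49007243849337
```

Emit:
arm_command:
  deltas: [0,0,3,-0.004,0.004,0,0,0,0,6,-0.004,0.004,0,0,0,0,8,-0.004,0.004,0,0,0,0,8,-0.004,0.004,0,0]

```text
time: 7.15
position: [0.4621, -0.0281, 0.1145]
eef_rot: [0.999, -0.038, -0.002, -0.001]
ft_force: [0.5, -0.3, -4.5]
width: 0.0562
grasp_force: 54.6
```

Run:
```python
from h import *
rows([[.465,-.03,.114]],-.076)
M={}
for c in("top","side"):
    save(c,c+"2"); r=regions_of("case_center",c); print([(np.round(d["bbox"]).tolist(),round(d["conf"],2)) for d in r][:3])
a=cv2.imread("pics/side2.png")
x,y=pix("side",[.465,-.03,.08]).astype(int);a=a[y-70:y+70,x-70:x+70];cv2.imwrite("pics/s2.png",cv2.resize(a,None,fx=3,fy=3,interpolation=cv2.INTER_CUBIC))
```

```text
[3.1, 1.7, 0.5] [-0.003, 0.004, -0.0]
t 7.15 pos [ 0.4621 -0.0281  0.1145] yaw -0.0763 F [ 0.5 -0.3 -4.5] w 0.0562 g 54.577785870060325
[([466.0, 294.0, 502.0, 313.0], 0.73)]
[([361.0, 258.0, 390.0, 311.0], 0.74)]
```

View pics/s2.png

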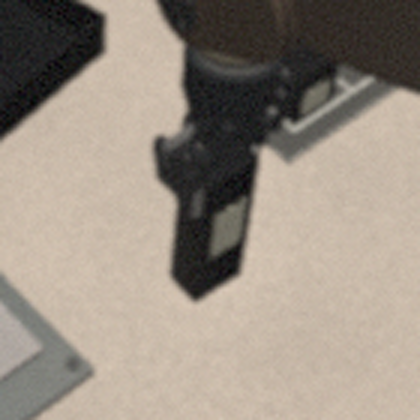

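The case hangs upright in the fingers with its bottom corner at crop (195,298), just over the bench; nothing is in contact yet, since the force still shows its full weight.

Emit:
arm_command:
  deltas: [0,0,1,0,0,0,0,0,0,2,0,0,0,0,0,0,2,0,0,0,0]

```text
time: 7.65
position: [0.4629, -0.0279, 0.1143]
eef_rot: [0.999, -0.038, -0.001, -0.002]
ft_force: [-3.1, 2.3, 5.8]
width: 0.056
grasp_force: 55.8
```

Emit:
arm_command:
  deltas: [0,0,-1,0,0,0,0,0,0,-1,0,0,0,0.8,0,0,-1,0,0,0,1,0,0,-1,0,0,0,1,0,0,-1,0,0,0,1,0,0,-1,0,0,0,1,0,0,-1,0,0,0,1]

```text
time: 8.35
position: [0.462, -0.028, 0.1133]
eef_rot: [0.999, -0.038, -0.002, -0.002]
ft_force: [0.1, -0.2, -0.4]
width: 0.0858
grasp_force: 0.0
```

Run:
```python
from h import *
rows([[.465,-.03,.114]],-.076)
M={}
for c in("side",):
    snapshot(c); r=regions_of("case_center",c); d=min(r,key=lambda d:abs(d["bbox"][0]-361)+abs(d["bbox"][1]-258)); print(d["bbox"]);M[c]=d["mask"]
print([pix("side",q).round(0).tolist() for q in box([.463,-.029,-.076],(.038,.056,.16),0)])
```

```text
[3.2, 1.8, -0.7] [-0.003, 0.004, -0.0]
t 8.35 pos [ 0.462  -0.028   0.1133] yaw -0.0762 F [ 0.1 -0.2 -0.4] w 0.0858 g 0.0
[362.6, 258.0, 389.1, 311.9]
[[385.0, 300.0], [391.0, 261.0], [370.0, 311.0], [374.0, 273.0], [375.0, 291.0], [380.0, 252.0], [360.0, 302.0], [363.0, 263.0]]
```

Emit:
arm_command:
  deltas: [0,0,0,0,0,0,0,0,0,0,0,0,0,0,0,0,0,0,0,0,0,0,0,0,0,0,0,0,0,0,0,0,0,0,0,12,0,-1,0,0,0,0,24,0,-1.5,0,0,0,0,36,0,-0.5,0,0,0,0,47,0,1.5,0,0,0,0,59,0,4.5,0,0,0,0,70,0,8.5,0,0,0,0]
  squeeze: 20

```text
time: 9.55
position: [0.5338, -0.0337, 0.1052]
eef_rot: [0.999, -0.038, -0.001, -0.001]
ft_force: [-0.1, 1.1, 6.0]
width: 0.0558
grasp_force: 19.2
```

Run:
```python
from h import *
rows([[.465,-.03,.114]],-.076)
save("side","t3")
a=cv2.imread("pics/t3.png")
x,y=pix("side",[.53,-.03,.08]).astype(int);a=a[y-70:y+70,x-70:x+70];cv2.imwrite("pics/s3.png",cv2.resize(a,None,fx=3,fy=3,interpolation=cv2.INTER_CUBIC))
```

```text
[-68.9, 1.6, -8.7] [-0.003, 0.002, -0.0]
t 9.55 pos [ 0.5338 -0.0337  0.1052] yaw -0.0763 F [-0.1  1.1  6. ] w 0.0558 g 19.228522181510925
```

View pics/s3.png

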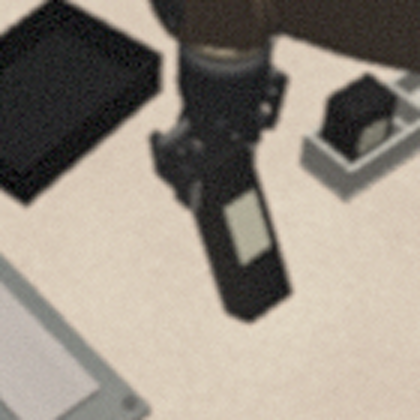

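The case is leaning about 30° in the fingers with its foot on the bench at crop (250,320), pivoting as planned.

Emit:
arm_command:
  deltas: [16,0,7.5,0,0,0,0,31,0,17.5,0,0,0,0,44.5,0,29,0,0,0,0,56.5,0,42.5,0,0,0,0,66.5,0,57,0,0,0,0,74.5,0,73,0,0,0,0,79,0,84,0,0,0,0,82,0,93,0,0,0,0,83,0,97,0,0,0,0,83,0,98,0,0,0,0,83,0,98,0,0,0,0]

```text
time: 10.7
position: [0.6173, -0.0402, 0.0074]
eef_rot: [0.999, -0.038, 0.001, -0.001]
ft_force: [3.7, -1.0, 1.8]
width: 0.0559
grasp_force: 19.2
```

Emit:
arm_command:
  deltas: [0,0,0,0,0,0,0.75,0,0,0,0,0,0,1,0,0,0,0,0,0,1,0,0,0,0,0,0,1,0,0,0,0,0,0,1]

```text
time: 11.2
position: [0.6137, -0.0392, 0.0059]
eef_rot: [0.999, -0.038, -0.002, -0.002]
ft_force: [0.3, -0.7, 0.0]
width: 0.0853
grasp_force: 0.0
```

Run:
```python
from h import *
rows([[.465,-.03,.114]],-.076)
save("side","t4")
a=cv2.imread("pics/t4.png")
x,y=pix("side",[.55,-.03,.05]).astype(int);a=a[y-70:y+70,x-70:x+70];cv2.imwrite("pics/s4.png",cv2.resize(a,None,fx=3,fy=3,interpolation=cv2.INTER_CUBIC))
```

```text
[-149.5, 1.8, -107.4] [-0.003, 0.005, -0.0]
t 11.2 pos [ 0.6137 -0.0392  0.0059] yaw -0.0761 F [ 0.3 -0.7  0. ] w 0.0853 g 0.0
```

View pics/s4.png

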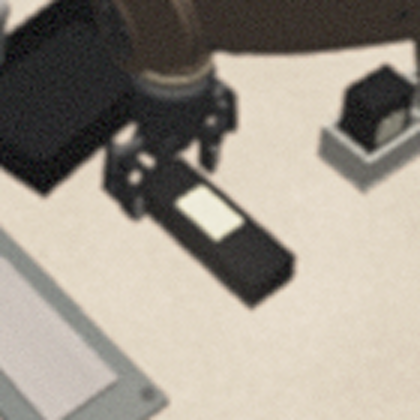

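The case lies flat on its broad side, near bottom corner at crop (252,305), top end still between the opened fingers.

Run:
```python
from h import *
x,y=pix("side",[.55,-.03,.05]).astype(int)
r=lambda u,v,z:ray("side",x-70+(u+.5)/3-.5,y-70+(v+.5)/3-.5,z)[:2]
print("near-left bottom",r(252,306,0.002),"top near-left",r(252,286,.036),"top near-right",r(293,258,.036))
for c in [.559]:
  print([(((pix("side",q)-[x-70,y-70])*3).round(0)).tolist() for q in box([c,-.035,-.076],(.16,.056,.038),0)])
rows([[.52,-.032,.006]],-.076)
```

```text
near-left bottom [ 0.47637954 -0.00495732] top near-left [ 0.47585647 -0.00143809] top near-right [ 0.47107003 -0.05029506]
[[289.0, 273.0], [292.0, 248.0], [244.0, 306.0], [246.0, 280.0], [174.0, 172.0], [175.0, 146.0], [130.0, 200.0], [130.0, 175.0]]
[-94.1, -0.1, 0.4] [-0.003, 0.004, -0.0]
t 11.25 pos [ 0.6138 -0.0392  0.006 ] yaw -0.0762 F [-0.8  0.9 -0.1] w 0.0852 g 0.0
```

Emit:
arm_command:
  deltas: [-20,0,0,0,0.002,0,1,-45,0,0,0,0.002,0,1,-70,0,0,0,0.002,0,1,-90,0,0,0,0.002,0,1,-97,0,0,0,0.002,0,1,-97,0,0,0,0.002,0,1,-97,0,0,0,0.002,0,0,-97,0,0,0,0.002,0,0,-97,0,0,0,0.002,0,0,-97,0,0,0,0.002,0,0,-97,0,0,0,0.002,0,0,-97,0,0,0,0.002,0,0]
  squeeze: 110

```text
time: 12.45
position: [0.5192, -0.0324, 0.0076]
eef_rot: [0.999, -0.038, 0.001, -0.001]
ft_force: [3.3, -0.5, 4.6]
width: 0.0545
grasp_force: 117.1
```

Emit:
arm_command:
  deltas: [0,0,0,0,0,0,0,0,0,-10,0,0,0,0,0,0,-25,0,0,0,0,0,0,-40,0,0,0,0,0,0,-60,0,0,0,0,0,0,-60,0,0,0,0,0,0,-60,0,0,0,0]

```text
time: 13.15
position: [0.5167, -0.0318, 0.0663]
eef_rot: [0.999, -0.038, -0.001, -0.002]
ft_force: [-0.5, -0.0, -3.6]
width: 0.0544
grasp_force: 116.4
```

Run:
```python
from h import *
d=np.array([np.cos(-.0755),np.sin(-.0755)]);b=np.array([.5848,.1628])
g=b-.047*d
rows([[*g,.085],[*g,.028]],-.0755)
save("side","t5")
a=cv2.imread("pics/t5.png")
x,y=pix("side",[.53,-.03,.06]).astype(int);print(x,y);a=a[y-70:y+70,x-90:x+70];cv2.imwrite("pics/s5.png",cv2.resize(a,None,fx=3,fy=3,interpolation=cv2.INTER_CUBIC))
```

```text
[6.1, -199.3, -18.1] [-0.003, 0.003, -0.001]
[6.2, -199.1, 38.9] [-0.003, 0.003, -0.001]
t 13.15 pos [ 0.5167 -0.0318  0.0663] yaw -0.0761 F [-0.5 -0.  -3.6] w 0.0544 g 116.38399600982666
355 272
```

View pics/s5.png

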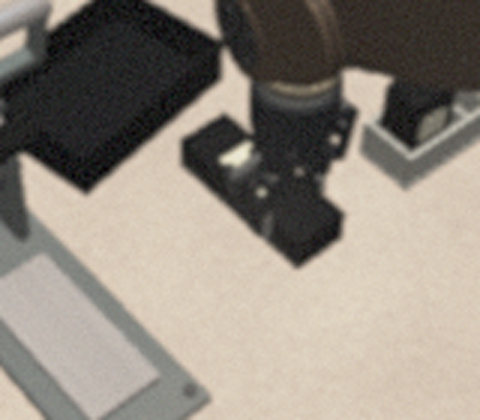

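The case is held level, with its near bottom corner at crop (297,268) and no sag from the off-centre grip.

Run:
```python
from h import *
print(ray("side",364,291.3,.061), ray("side",355-90+342/3,272-70+212/3,.09))
print([pix("side",q).round(1).tolist() for q in box([.554,-.0346,-.076],(.16,.056,.038),.0587)][:4])
```

```text
[ 4.72200483e-01 -3.64058533e-04  6.10000000e-02] [ 0.47206849 -0.05526808  0.09      ]
[[378.3, 279.9], [379.5, 270.8], [362.8, 290.9], [363.7, 281.8]]
```

Emit:
arm_command:
  deltas: [0,-30,-20,0,0,0,0,2,-65,-20,0,0,0,0,4,-100,-20,0,0,0,0,6,-135,-20,0,0,0,0,6,-170,-20,0,0,0,0,6,-190,-18,0,0,0,0,6,-199,-10,0,0,0,0,6,-199,-4,0,0,0,0,6,-199,-4,0,0,0,0]

```text
time: 14.1
position: [0.5367, 0.1649, 0.0686]
eef_rot: [0.999, -0.038, -0.004, -0.001]
ft_force: [0.1, 0.3, -4.9]
width: 0.0543
grasp_force: 117.8
```

Run:
```python
from h import *
d=np.array([np.cos(-.0755),np.sin(-.0755)]);b=np.array([.5848,.1628])
g=b-.047*d
rows([[*g,.028]],-.0755)
for c in("side","top"):
  save(c,"t6"+c)
  a=cv2.imread(f"pics/t6{c}.png");x,y=pix(c,[.57,.16,.06]).astype(int);print(x,y);a=a[y-65:y+65,x-65:x+65];cv2.imwrite(f"pics/s6{c}.png",cv2.resize(a,None,fx=3,fy=3,interpolation=cv2.INTER_CUBIC))
cv2.imwrite("pics/s6.png",np.hstack([cv2.imread("pics/s6side.png"),cv2.imread("pics/s6top.png")]))
```

```text
[1.4, -1.5, 40.6] [-0.001, 0.007, -0.001]
t 14.1 pos [0.5367 0.1649 0.0686] yaw -0.0765 F [ 0.1  0.3 -4.9] w 0.0543 g 117.7763307094574
292 304
265 247
```

View pics/s6.png

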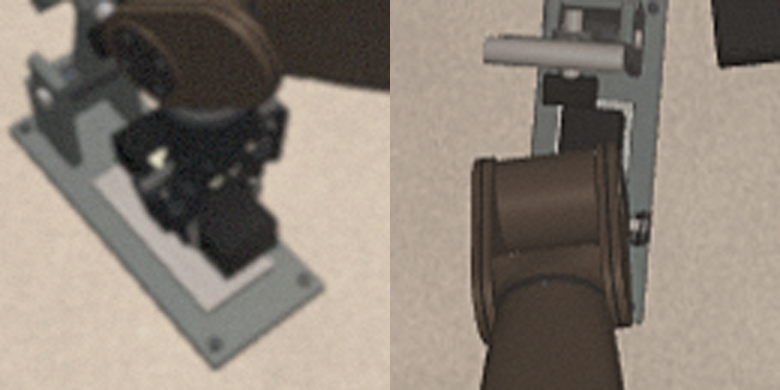

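The case hangs over the bed, lined up with it (side crop: near corner at 235,275 above bed end at 275,265–210,310; top crop: far end at 590,105 inside the bed's outline), clear of the lever.

Emit:
arm_command:
  deltas: [4,-1,12,0,0.003,0,0,5,-1,24,0,0.003,0,0,5,-1,32,0,0.003,0,0,5,-1,36,0,0.003,0,0,5,-1,39,0,0.003,0,0,5,-1,40,0,0.003,0,0]

```text
time: 14.8
position: [0.5435, 0.1666, 0.0308]
eef_rot: [0.999, -0.038, 0.0, -0.001]
ft_force: [-0.3, -0.2, -2.7]
width: 0.0545
grasp_force: 117.8
```

Emit:
arm_command:
  deltas: [0,1,1,0,0,0,0,0,1,2,0,0,0,0,0,1,2.5,0,0,0,0]

```text
time: 15.1
position: [0.5438, 0.1656, 0.029]
eef_rot: [0.999, -0.038, 0.001, -0.002]
ft_force: [-0.8, -0.3, -4.0]
width: 0.0541
grasp_force: 117.8
```

Emit:
arm_command:
  deltas: [0,0,1,0,0,0,0,0,0,2,0,0,0,0,0,0,2,0,0,0,0]

```text
time: 15.4
position: [0.5438, 0.1657, 0.0276]
eef_rot: [0.999, -0.038, 0.001, -0.001]
ft_force: [-2.2, -0.2, 2.8]
width: 0.0543
grasp_force: 118.6
```

Emit:
arm_command:
  deltas: [0,0,0,0,0,0,0.8,0,0,0,0,0,0,1,0,0,0,0,0,0,1,0,0,0,0,0,0,1,0,0,0,0,0,0,1,0,0,-30,0,0,0,1,-10,0,-75,0,0,0,1,-30,0,-120,0,0,0,1,-60,20,-160,0,0,0,1,-80,50,-190,0,0,0,1,-80,90,-190,0,0,0,1,-80,110,-190,0,0,0,1]

```text
time: 16.6
position: [0.4552, 0.0598, 0.2183]
eef_rot: [0.999, -0.038, 0.003, -0.001]
ft_force: [-0.4, 0.5, -0.4]
width: 0.0854
grasp_force: 0.0
```

Run:
```python
from h import *
for c in("side","top"):
  save(c,"t7"+c)
  a=cv2.imread(f"pics/t7{c}.png");x,y=pix(c,[.6,.16,.06]).astype(int);print(x,y);a=a[y-65:y+65,x-65:x+65];cv2.imwrite(f"pics/s7{c}.png",cv2.resize(a,None,fx=3,fy=3,interpolation=cv2.INTER_CUBIC))
  print([np.round(((pix(c,q)-[x-65,y-65])*3)).tolist() for q in box([.580,.163,-.0755],(.16,.056,.038),.02)])
cv2.imwrite("pics/s7.png",np.hstack([cv2.imread("pics/s7side.png"),cv2.imread("pics/s7top.png")]))
d=np.array([np.cos(-.0755),np.sin(-.0755)]);b=np.array([.5848,.1628]);h=b+.13*d;g=h-.063*d
rows([[*g,.40],[*g,.326-.019]],-.0755)
```

```text
284 298
[[296.0, 281.0], [295.0, 256.0], [243.0, 319.0], [241.0, 294.0], [184.0, 164.0], [181.0, 138.0], [133.0, 197.0], [129.0, 171.0]]
265 236
[[222.0, 310.0], [218.0, 307.0], [163.0, 306.0], [158.0, 303.0], [235.0, 143.0], [231.0, 137.0], [176.0, 140.0], [172.0, 133.0]]
[188.6, -113.8, -182.3] [-0.003, -0.003, -0.004]
[188.3, -113.6, -89.3] [-0.003, -0.003, -0.004]
t 16.7 pos [0.4551 0.0597 0.2169] yaw -0.0796 F [-0.   0.2 -0.7] w 0.0853 g 0.0
```

View pics/s7.png

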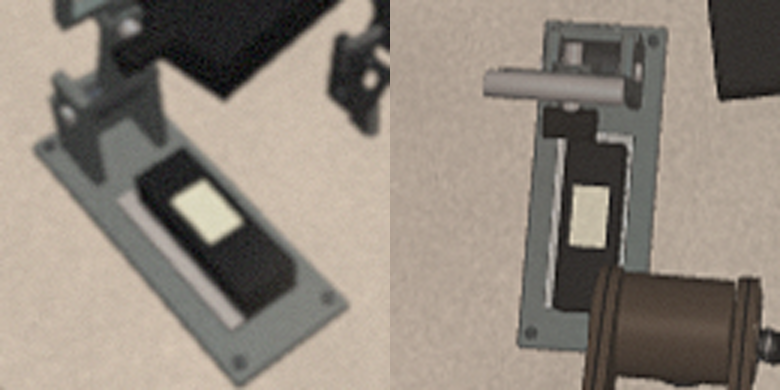

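The case lies flat on the bed, centred and parallel to it (side crop near corner at 245,317, predicted 243,319), and the lever is still up. Next I turn the gripper a quarter turn and go above the handle.

Emit:
arm_command:
  deltas: [0,0,-40,0,0,-0.14,1,0,0,-80,0,0,-0.28,1,0,-10,-120,0,0,-0.42,1,20,-30,-150,0,0,-0.56,1,50,-50,-182,0,0,-0.7,1,80,-70,-182,0,0,-0.84,1,110,-85,-182,0,0,-0.98,1,140,-100,-182,0,0,-1.12,1,165,-108,-182,0,0,-1.26,1,180,-113,-182,0,0,-1.4,1,188,-113,-182,0,0,-1.5,1,188,-113,-182,0,0,-1.574,1]

```text
time: 17.9
position: [0.652, 0.1606, 0.3969]
eef_rot: [0.731, 0.682, 0.001, -0.002]
ft_force: [-0.7, 0.0, -0.4]
width: 0.0856
grasp_force: 0.0
```

Run:
```python
from h import *
d=np.array([np.cos(-.0755),np.sin(-.0755)]);b=np.array([.5848,.1628]);h=b+.13*d;g=h-.063*d
rows([[*g,.40],[*g,.306]],1.495);print(observe()["joints"])
```

```text
[-2.9, -0.2, -3.1] [-0.001, -0.003, 0.007]
[-3.2, -0.0, 90.9] [-0.001, -0.003, 0.007]
t 17.9 pos [0.652  0.1606 0.3969] yaw 1.5021 F [-0.7  0.  -0.4] w 0.0856 g 0.0
[0.08947977 0.2084746  1.3744493  0.0032202  1.55946215 0.15810238]
```

Emit:
arm_command:
  deltas: [-3,0,30,0,-0.003,0.007,1,-3,0,55,0,-0.003,0.007,1,-3,0,75,0,-0.003,0.007,1,-3,0,90,0,-0.003,0.007,1,-3,0,90,0,-0.003,0.007,1]

```text
time: 18.4
position: [0.6497, 0.1573, 0.3049]
eef_rot: [0.735, 0.679, -0.002, -0.002]
ft_force: [0.4, -0.2, 0.1]
width: 0.0855
grasp_force: 0.0
```

Emit:
arm_command:
  deltas: [0,0,0,0,0,0,0.5,0,0,0,0,0,0,0.3,0,0,0,0,0,0,0,0,0,0,0,0,0,0,0,0,0,0,0,0,0,0,0,0,0,0,0,0,0,0,0,0,0,0,0]
  squeeze: 60

```text
time: 19.1
position: [0.6514, 0.1566, 0.3101]
eef_rot: [0.735, 0.678, 0.001, 0.001]
ft_force: [0.5, -0.1, 3.8]
width: 0.02
grasp_force: 58.8
```

Run:
```python
from h import *
rows([],1.495)
for c in("side","top"):
  save(c,"t8"+c)
  a=cv2.imread(f"pics/t8{c}.png");x,y=pix(c,[.63,.16,.25]).astype(int);x=max(x,65);y=max(y,65);a=a[y-65:y+65,x-65:x+65];cv2.imwrite(f"pics/s8{c}.png",cv2.resize(a,None,fx=3,fy=3,interpolation=cv2.INTER_CUBIC))
cv2.imwrite("pics/s8.png",np.hstack([cv2.imread("pics/s8side.png"),cv2.imread("pics/s8top.png")]))
```

```text
t 19.1 pos [0.6514 0.1566 0.3101] yaw 1.4908 F [ 0.5 -0.1  3.8] w 0.02 g 58.848795890808105
```

View pics/s8.png

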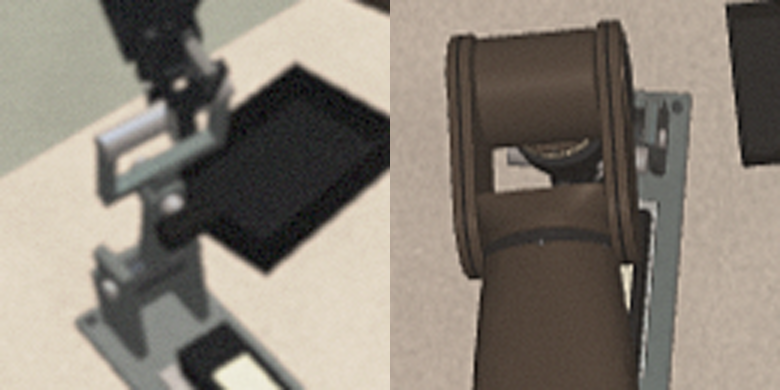

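The fingers hold the bar about mid-length (side crop 180,110), but the pads sit a little above its centre; I regrip about 7 mm lower.

Emit:
arm_command:
  deltas: [0,0,0,0,0,0,0.45,0,0,0,0,0,0,0.45,0,0,3,0,0,0,0.45,0,0,7,0,0,0,0.45,0,0,7,0,0,0,0.45,0,0,7,0,0,0,0,0,0,7,0,0,0,0,0,0,7,0,0,0,0,0,0,7,0,0,0,0,0,0,7,0,0,0,0]
  squeeze: 60

```text
time: 20.2
position: [0.6511, 0.1565, 0.3015]
eef_rot: [0.735, 0.678, 0.0, 0.0]
ft_force: [0.6, -1.1, -2.7]
width: 0.0203
grasp_force: 58.6
```

Run:
```python
from h import *
rows([],1.495)
# arc: lever angle a -> tool shift along press -x (tool y is?) and down
R=Rot.from_quat(observe()["eef_rot"]).as_matrix();print(R.round(3).tolist())
for a in np.arange(.1,1.31,.1):
    t=1.3-a; print(round(a,2),"back",round(235*np.cos(t)-235*np.cos(1.3),1),"down",round(235*np.sin(1.3)-235*np.sin(t),1))
```

```text
t 20.2 pos [0.6511 0.1565 0.3015] yaw 1.4908 F [ 0.6 -1.1 -2.7] w 0.0203 g 58.60076129436493
[[0.08, 0.997, 0.001], [0.997, -0.08, -0.0], [-0.0, 0.001, -1.0]]
0.1 back 22.3 down 7.4
0.2 back 43.7 down 17.0
0.3 back 64.1 down 28.7
0.4 back 83.2 down 42.4
0.5 back 100.9 down 57.9
0.6 back 116.9 down 75.0
0.7 back 131.1 down 93.7
0.8 back 143.4 down 113.8
0.9 back 153.6 down 134.9
1.0 back 161.6 down 157.0
1.1 back 167.5 down 179.7
1.2 back 171.0 down 203.0
1.3 back 172.1 down 226.4
```

Emit:
arm_command:
  deltas: [0,0,0,0,0,0,0.45,0,0,0,0,0,0,0.45,0,0,-3,0,0,0,0.45,0,0,-3,0,0,0,0.45,0,0,-3,0,0,0,0,0,0,-3,0,0,0,0,0,0,-3,0,0,0,0,0,0,-3,0,0,0,0,0,0,-3,0,0,0,0]
  squeeze: 80

```text
time: 21.1
position: [0.6512, 0.1566, 0.3056]
eef_rot: [0.735, 0.678, 0.001, 0.001]
ft_force: [-0.2, 0.2, 3.7]
width: 0.0198
grasp_force: 78.1
```

Emit:
arm_command:
  deltas: [0,-11,3,0,0,0,0,0,-22,7.5,0,0,0,0,0,-33,12,0,0,0,0,0,-44,17,0,0,0,0,0,-54,22.5,0,0,0,0,0,-64,28.5,0,0,0,0,0,-74,35.5,0,0,0,0,0,-83,42.5,0,0,0,0,0,-92,50,0,0,0,0,0,-101,58,0,0,0,0,0,-101,58,0,0,0,0]

```text
time: 22.2
position: [0.552, 0.1643, 0.2477]
eef_rot: [0.735, 0.678, 0.003, 0.003]
ft_force: [6.8, -1.1, 3.5]
width: 0.0197
grasp_force: 84.3
```

Run:
```python
from h import *
rows([],1.495)
```

```text
t 22.2 pos [0.552  0.1643 0.2477] yaw 1.4912 F [ 6.8 -1.1  3.5] w 0.0197 g 84.33188438415527
```

Emit:
arm_command:
  deltas: [0,-8,8.5,0,0,0,0,0,-16,17,0,0,0,0,0,-23.5,26.5,0,0,0,0,0,-30,36,0,0,0,0,0,-36.5,46,0,0,0,0,0,-42.5,56,0,0,0,0,0,-48,66.5,0,0,0,0,0,-53,77,0,0,0,0,0,-57,88,0,0,0,0,0,-61,99,0,0,0,0,0,-64,110.5,0,0,0,0,0,-67,122,0,0,0,0]

```text
time: 23.4
position: [0.4877, 0.1694, 0.1273]
eef_rot: [0.735, 0.679, 0.004, 0.004]
ft_force: [12.2, -3.8, 1.7]
width: 0.0199
grasp_force: 96.1
```

Emit:
arm_command:
  deltas: [0,-1,6,0,0,0,0,0,-2,12,0,0,0,0,0,-3,18,0,0,0,0,0,-4,24,0,0,0,0,0,-4.5,30,0,0,0,0,0,-4.5,36,0,0,0,0,0,-4.5,41,0,0,0,0,0,-4.5,41,0,0,0,0]

```text
time: 24.2
position: [0.4824, 0.1698, 0.0866]
eef_rot: [0.734, 0.679, 0.002, 0.003]
ft_force: [-2.6, -4.4, 14.4]
width: 0.0198
grasp_force: 100.5
```

Run:
```python
from h import *
rows([],1.495)
```

```text
t 24.2 pos [0.4824 0.1698 0.0866] yaw 1.4922 F [-2.6 -4.4 14.4] w 0.0198 g 100.48627853393555
```

Emit:
arm_command:
  deltas: [0,0,3,0,0,0,0,0,0,6,0,0,0,0,0,0,7,0,0,0,0,0,0,7,0,0,0,0,0,0,7,0,0,0,0,0,0,7,0,0,0,0]

```text
time: 24.8
position: [0.4818, 0.1698, 0.0794]
eef_rot: [0.735, 0.678, 0.001, 0.002]
ft_force: [4.4, -4.1, 10.2]
width: 0.0197
grasp_force: 102.6
```

Emit:
arm_command:
  deltas: [0,0,2,0,0,0,0,0,0,3,0,0,0,0,0,0,3,0,0,0,0,0,0,3,0,0,0,0,0,0,3,0,0,0,0,0,0,3,0,0,0,0,0,0,3,0,0,0,0,0,0,3,0,0,0,0,0,0,3,0,0,0,0,0,0,3,0,0,0,0]

```text
time: 25.8
position: [0.4818, 0.1699, 0.0767]
eef_rot: [0.735, 0.678, 0.001, 0.002]
ft_force: [1.8, -3.0, 12.8]
width: 0.0199
grasp_force: 102.9
```

Run:
```python
from h import *
rows([],1.495)
save("side","t9")
a=cv2.imread("pics/t9.png");x,y=pix("side",[.58,.16,.08]).astype(int);a=a[y-80:y+80,x-80:x+80];cv2.imwrite("pics/s9.png",cv2.resize(a,None,fx=3,fy=3,interpolation=cv2.INTER_CUBIC))
```

```text
t 25.8 pos [0.4818 0.1699 0.0767] yaw 1.4912 F [ 1.8 -3.  12.8] w 0.0199 g 102.85064220428467
```

Emit:
arm_command:
  deltas: [0,0,2,0,0,0,0,0,0,4,0,0,0,0,0,0,4,0,0,0,0,0,0,4,0,0,0,0]

```text
time: 26.25
position: [0.4818, 0.1698, 0.0731]
eef_rot: [0.735, 0.678, 0.001, 0.002]
ft_force: [-1.2, -3.7, 15.6]
width: 0.0195
grasp_force: 103.1
```

Emit:
arm_command:
  deltas: [0,0,2,0,0,0,0,0,0,4,0,0,0,0,0,0,4,0,0,0,0,0,0,4,0,0,0,0,0,0,4,0,0,0,0]

```text
time: 26.75
position: [0.4819, 0.1698, 0.0713]
eef_rot: [0.734, 0.679, 0.001, 0.002]
ft_force: [-9.0, -5.1, 29.0]
width: 0.0194
grasp_force: 104.4
```

Run:
```python
from h import *
rows([],1.495)
snapshot("side");r=regions_of("lever","side")
print([(np.round(d["bbox"]).tolist(),round(d["conf"],2)) for d in r][:3])
d=np.array([np.cos(-.0755),np.sin(-.0755)]);b=np.array([.5848,.1628]);h=b+.13*d;e=np.array([-d[1],d[0]])
for a in(1.15,1.2,1.25,1.3):
  t=1.3-a;q=h-.235*np.cos(t)*d
  print(a,[pix("side",[*(q+s*e),.1+.235*np.sin(t)]).round(1).tolist() for s in(-.045,.045)])
```

```text
t 26.75 pos [0.4819 0.1698 0.0713] yaw 1.4919 F [-9.  -5.1 29. ] w 0.0194 g 104.44871306419373
[([249.0, 257.0, 332.0, 338.0], 0.62)]
1.15 [[327.2, 300.8], [296.5, 322.0]]
1.2 [[327.6, 304.1], [297.1, 325.3]]
1.25 [[327.8, 307.2], [297.6, 328.3]]
1.3 [[327.9, 310.2], [297.9, 331.2]]
```

Emit:
arm_command:
  deltas: [0,0,-1,0,0,0,0,0,0,-1,0,0,0,0,0,0,-1,0,0,0,0,0,0,-1,0,0,0,0,0,0,-1,0,0,0,0,0,0,-1,0,0,0,0,0,0,-1,0,0,0,0,0,0,-1,0,0,0,0,0,0,-1,0,0,0,0,0,0,-1,0,0,0,0,0,0,-1,0,0,0,0]

```text
time: 27.95
position: [0.4819, 0.1698, 0.0717]
eef_rot: [0.734, 0.679, 0.001, 0.002]
ft_force: [-6.3, -5.3, 24.8]
width: 0.0198
grasp_force: 104.1
```

Emit:
arm_command:
  deltas: [0,0,-6,0,0,0,0,0,0.5,-12,0,0,0,0,0,1,-23,0,0,0,0,0,2.5,-35,0,0,0,0,0,4.5,-46.5,0,0,0,0,0,7.5,-58,0,0,0,0,0,10.5,-69.5,0,0,0,0,0,14,-80.5,0,0,0,0,0,18.5,-91.5,0,0,0,0,0,23.5,-102,0,0,0,0,0,28.5,-112.5,0,0,0,0,0,34.5,-123,0,0,0,0]

```text
time: 29.15
position: [0.511, 0.1674, 0.188]
eef_rot: [0.735, 0.678, -0.003, -0.003]
ft_force: [-5.6, -1.1, 5.1]
width: 0.0199
grasp_force: 98.8
```

Run:
```python
from h import *
d=np.array([np.cos(-.0755),np.sin(-.0755)]);b=np.array([.5848,.1628]);h=b+.13*d
s=np.array(observe()["position"]);o=s[2]
rows([[*(h-.235*np.cos(1.3-a)*d),.235*np.sin(1.3-a)+.1-.025] for a in np.r_[.7:-.01:-.05]],1.495)
```

```text
[1.0, 9.8, -19.8] [-0.009, 0.001, -0.004]
[1.0, 16.6, -29.4] [-0.009, 0.001, -0.004]
[1.0, 23.9, -38.6] [-0.009, 0.001, -0.004]
[1.0, 31.6, -47.5] [-0.009, 0.001, -0.004]
[1.1, 39.8, -55.9] [-0.009, 0.001, -0.004]
[1.1, 48.3, -64.0] [-0.009, 0.001, -0.004]
[1.1, 57.3, -71.6] [-0.009, 0.001, -0.004]
[1.2, 66.6, -78.7] [-0.009, 0.001, -0.004]
[1.2, 76.3, -85.4] [-0.009, 0.001, -0.004]
[1.2, 86.3, -91.6] [-0.009, 0.001, -0.004]
[1.3, 96.5, -97.3] [-0.009, 0.001, -0.004]
[1.3, 107.1, -102.4] [-0.009, 0.001, -0.004]
[1.4, 117.9, -107.1] [-0.009, 0.001, -0.004]
[1.4, 128.9, -111.1] [-0.009, 0.001, -0.004]
[1.5, 140.1, -114.6] [-0.009, 0.001, -0.004]
t 29.15 pos [0.511  0.1674 0.188 ] yaw 1.4905 F [-5.6 -1.1  5.1] w 0.0199 g 98.80839586257935
```

Emit:
arm_command:
  deltas: [0,6.5,-10,0,0,0,0,0,13.5,-19.5,0,0,0,0,0,20.5,-28.5,0,0,0,0,0,28.5,-37.5,0,0,0,0,0,36.5,-45.5,0,0,0,0,0,45,-53.5,0,0,0,0,0,54,-61.5,0,0,0,0,0,63.5,-68.5,0,0,0,0,0,73,-75,0,0,0,0,0,83,-81.5,0,0,0,0,0,93.5,-87,0,0,0,0,0,93.5,-87,0,0,0,0]

```text
time: 30.35
position: [0.6078, 0.1602, 0.2865]
eef_rot: [0.735, 0.678, 0.002, 0.002]
ft_force: [-10.1, -2.2, 21.9]
width: 0.0198
grasp_force: 90.2
```

Emit:
arm_command:
  deltas: [0,5.5,-2.5,0,0,0,0,0,10.5,-5,0,0,0,0,0,16,-7.5,0,0,0,0,0,21.5,-10,0,0,0,0,0,27,-12,0,0,0,0,0,32.5,-14,0,0,0,0,0,38,-16,0,0,0,0,0,43.5,-17,0,0,0,0,0,43.5,-17,0,0,0,0,0,43.5,-17,0,0,0,0]

```text
time: 31.35
position: [0.6509, 0.1569, 0.302]
eef_rot: [0.735, 0.678, 0.003, 0.002]
ft_force: [-5.4, -0.1, 17.5]
width: 0.0195
grasp_force: 94.2
```

Run:
```python
from h import *
rows([[.6512,.1566,.3056]],1.491)
snapshot("side");r=regions_of("lever","side")
print([(np.round(d["bbox"]).tolist(),round(d["conf"],2)) for d in r][:3])
```

```text
[-0.2, 0.3, -3.6] [0.007, -0.001, -0.001]
t 31.35 pos [0.6509 0.1569 0.302 ] yaw 1.4902 F [-5.4 -0.1 17.5] w 0.0195 g 94.1888165473938
[([237.0, 206.0, 286.0, 272.0], 0.9), ([382.0, 214.0, 449.0, 265.0], 0.44), ([358.0, 194.0, 378.0, 218.0], 0.21)]
```

Emit:
arm_command:
  deltas: [0,0,-2,0,0,0,0,0,0.5,-4,0,0,0,0,0,1,-4.5,0,0,0,0,0,1,-4.5,0,0,0,0,0,1,-4.5,0,0,0,0]

```text
time: 31.95
position: [0.6511, 0.1569, 0.3022]
eef_rot: [0.735, 0.678, 0.001, 0.001]
ft_force: [-3.2, -0.1, 8.0]
width: 0.0196
grasp_force: 93.1
```

Emit:
arm_command:
  deltas: [0,0.5,-3,0,0,0,0,0,0.5,-3,0,0,0,0,0,0.5,-3,0,0,0,0.3,0,0.5,-3,0,0,0,0.5,0,0.5,-3,0,0,0,0.8,0,0.5,-3,0,0,0,1,0,0.5,-3,0,0,0,1,0,0.5,-3,0,0,0,1]

```text
time: 32.75
position: [0.6514, 0.1565, 0.3012]
eef_rot: [0.735, 0.678, 0.0, 0.0]
ft_force: [-0.4, -0.3, -0.5]
width: 0.0853
grasp_force: 0.0
```

Emit:
arm_command:
  deltas: [0,0,-15,0,0,0,1,0,0,-35,0,0,0,1,0,0,-60,0,0,0,1,0,0,-90,0,0,0,1,0,-30,-110,0,0,0,1,0,-70,-110,0,0,0,1,0,-110,-110,0,0,0,1,-30,-130,-110,0,0,0,1,-70,-150,-110,0,0,0,1,-110,-160,-100,0,0,0,1,-150,-160,-90,0,0,0,1,-150,-160,-90,0,0,0,1]

```text
time: 33.95
position: [0.4789, 0.0164, 0.3912]
eef_rot: [0.737, 0.676, -0.0, 0.001]
ft_force: [0.6, 1.1, -0.7]
width: 0.0854
grasp_force: 0.0
```

Run:
```python
from h import *
rows([],1.491)
for c in("side","top"):
  snapshot(c)
  for n in("lever","case_center","squat_box","bottle","beaker"):
    print(c,n,[(np.round(d["bbox"]).tolist(),round(d["conf"],2)) for d in find_in(n,c)][:2])
print([pix("side",q).round(0).tolist() for q in box([.580,.163,-.0755],(.16,.056,.038),.02)])
print(observe()["time"])
```

```text
t 33.95 pos [0.4789 0.0164 0.3912] yaw 1.4854 F [ 0.6  1.1 -0.7] w 0.0854 g 0.0
side lever [([238.0, 198.0, 283.0, 271.0], 0.82)]
side case_center [([464.0, 194.0, 495.0, 244.0], 0.78), ([265.0, 281.0, 319.0, 339.0], 0.59)]
side squat_box [([393.0, 223.0, 413.0, 257.0], 0.7)]
side bottle [([192.0, 348.0, 228.0, 401.0], 0.95)]
side beaker [([358.0, 180.0, 379.0, 218.0], 0.98)]
top lever [([229.0, 185.0, 279.0, 216.0], 0.66)]
top case_center [([253.0, 213.0, 286.0, 276.0], 0.98), ([467.0, 296.0, 499.0, 309.0], 0.86)]
top squat_box [([392.0, 253.0, 420.0, 274.0], 0.85)]
top bottle [([156.0, 238.0, 187.0, 266.0], 0.85)]
top beaker [([413.0, 176.0, 446.0, 208.0], 0.84), ([234.0, 175.0, 293.0, 286.0], 0.49)]
[[318.0, 327.0], [317.0, 318.0], [300.0, 339.0], [299.0, 331.0], [280.0, 288.0], [279.0, 279.0], [263.0, 299.0], [262.0, 290.0]]
34.55
```

```bash
python3 -c "
from cell import *
print(hand_in())"
```

```text
the job is handed in; nothing more can be done
None
```

I handed the job in at about 35 s: the case lies centred on the press bed, the lever went down to its stop and was eased back to rest, and the final images show the lever and bystanders where they started; no verdict came back, and I viewed 12 pictures, over the limit of 10.

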